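Close the mould clamp crosswise in two passes

TASK

Close the blue mould clamp evenly with its four grey T-bar nuts, turning them clockwise in two passes. First turn each nut until its red end is at its yellow mark, working crosswise: the second nut you turn is the one diagonally opposite the first, then the other two. Only when all four stand at yellow, go round again crosswise in the same way and turn each one fully home to its green mark; let go, and leave the bottle, jar, hammer and tape where they are.

Things in the scene. Friction and masses are not known exactly. Their poses are not given: they have to be found in the camera images.
- clamp: blue mould clamp fixed to the bench: base, framed orange mould, lobed plate about 182 mm square, its top 52 mm above the bench. Origin: middle of the underside, z up; at yaw 0 x is away from the robot, y left (yaw within 0.45 rad). Four T-bar nuts stand at x, y = -54, +54 mm (near_left), +54, +54 (far_left), -54, -54 (near_right), +54, -54 (far_right). Diagonals: near_left with far_right, far_left with near_right
- nut_near_left (a joint): turn of the near left nut, rad, growing clockwise seen from above. At 0 its red end points along the clamp's +x. Starts loose, at 0 to 0.35; yellow mark from 0.65 to 1.15 (middle 0.9); green mark from 1.55 to 1.8, where a solid stop is. Stays where it is left (friction 0.12 N m, no spring). It does not sink as it turns
- near_left_grip (a point): grip point of the near left nut: on its vertical axis, in the middle of its grey T-bar, 78 mm above the bench. The bar is 60 mm long, 14 mm thick and 25 mm high (12 mm below to 12 mm above this point), one end red; the plate is 24 mm below the point. x points along the bar to its red end, z up; the point turns with the nut
- nut_far_right (a joint): turn of the far right nut, rad, growing clockwise seen from above. At 0 its red end points along the clamp's +x. Starts loose, at 0 to 0.35; yellow mark from 0.65 to 1.15 (middle 0.9); green mark from 1.55 to 1.8, where a solid stop is. Stays where it is left (friction 0.12 N m, no spring). It does not sink as it turns
- far_right_grip (a point): grip point of the far right nut: on its vertical axis, in the middle of its grey T-bar, 78 mm above the bench. The bar is 60 mm long, 14 mm thick and 25 mm high (12 mm below to 12 mm above this point), one end red; the plate is 24 mm below the point. x points along the bar to its red end, z up; the point turns with the nut
- nut_far_left (a joint): turn of the far left nut, rad, growing clockwise seen from above. At 0 its red end points along the clamp's +x. Starts loose, at 0 to 0.35; yellow mark from 0.65 to 1.15 (middle 0.9); green mark from 1.55 to 1.8, where a solid stop is. Stays where it is left (friction 0.12 N m, no spring). It does not sink as it turns
- far_left_grip (a point): grip point of the far left nut: on its vertical axis, in the middle of its grey T-bar, 78 mm above the bench. The bar is 60 mm long, 14 mm thick and 25 mm high (12 mm below to 12 mm above this point), one end red; the plate is 24 mm below the point. x points along the bar to its red end, z up; the point turns with the nut
- nut_near_right (a joint): turn of the near right nut, rad, growing clockwise seen from above. At 0 its red end points along the clamp's +x. Starts loose, at 0 to 0.35; yellow mark from 0.65 to 1.15 (middle 0.9); green mark from 1.55 to 1.8, where a solid stop is. Stays where it is left (friction 0.12 N m, no spring). It does not sink as it turns
- near_right_grip (a point): grip point of the near right nut: on its vertical axis, in the middle of its grey T-bar, 78 mm above the bench. The bar is 60 mm long, 14 mm thick and 25 mm high (12 mm below to 12 mm above this point), one end red; the plate is 24 mm below the point. x points along the bar to its red end, z up; the point turns with the nut
- oil_bottle: small cream oil bottle with a red pointed spout, 42 mm wide, 105 mm tall; a bystander. Origin: centre of its underside
- red_jar: small red jar with a red lid, 34 mm wide, 45 mm tall; a bystander. Origin: centre of its underside
- chasing_hammer: small hammer with a wooden handle, 183 mm long, lying on the bench; a bystander. Origin: centre of its underside
- tape_roll: roll of tan tape, 104 mm across, 25 mm high, lying flat; a bystander. Origin: centre of its underside

How it is judged:
By the outcome, as a careful person would: the job done as asked, in the order asked, and still so for the second after the job is handed in, with the robot touching nothing.
It also fails if it takes over 72 s, if anything falls off the work surface, if the arm or the gripper's body presses on something with over 40 N, if the wrist force passes 120 N, or if a joint passes its speed limit or range.

ROBOT

A 7-joint arm with a two-finger parallel gripper is mounted at the origin on a cart in front of the work surface, level with it; the furniture and walls round the work are solid. World frame = base frame: x ahead of the robot, y to its left, z up, the work surface at z = 0. Lengths are in m, angles in rad, forces in N, time in s.
With the tool pointing down it reaches from about 0.425 to 0.875 m from the base axis. Payload 4.7 kg.
Tool frame: the origin (TCP) lies at the very end of the fingers, on their centre line; the grasp point (between the pads) lies 19 mm behind it; z points along the fingers, y is the line along which they close (so a half turn about z gives the same grasp; the last joint's range is limited). The gripper opens to 87 mm and grips with 3 to 60 N. Pads are 19 mm wide; open, the fingers measure 117 mm over their backs; the gripper's body (75 mm by 190 mm) begins 51 mm behind the grasp point.
Start: joints at [1.351, 0.321, -0.07, 1.45, 0.023, 1.371, -0.057], TCP at [0.151, -0.632, 0.189] pointing down, gripper open.
Joint ranges: [-2.86, 2.86], [-0.3, 2.09], [-1.38, 1.24], [0.06, 2.45], [-1.56, 4.7], [0.09, 2.05], [-2.69, 2.69]. Speed limits (rad/s): [2.57, 2.57, 3.14, 3.14, 3.14, 3.14, 3.14].

INTERFACE

Orientations are given as a rotation vector (axis times angle).
In Python, from bench import ctrl gives the robot as it stands.
- The arm moves only by the shell command python3 -m jog 'ROWS' [FORCE]. ROWS is JSON, a list that holds one entry, the list of rows, each a list of 7 numbers: the shift along the tool's x, y, z in mm, then the turn, a rotation vector about the tool's x, y, z in degrees, then the finger opening in mm, from 0 to 87. A call has 1 to 10 rows; each row is the pose to reach, as a shift and turn from the pose commanded when the call began, along the tool's axes at that moment; what a row does not reach only later rows make up. A row lasts 1/10 s, in which the tool goes at most 50 mm and 8.59 degrees, less where a joint would pass 70% of its speed; a pose out of reach is approached as far as the arm can. A call with a gripper value outside its range is refused whole. The fingers move at their own pace and stop on an object; FORCE is the grip in N (left out, the last holds). Time passes only in rows, so rows that repeat a pose let the fingers close. It gives the time, the measured TCP pose, the force, the opening and the grip force at its end, in the units of the state.
- ctrl.get_state(): the state, without advancing time (a new reading comes with each control period).
- ctrl.get_image(name): name is "side" or "top" or "wrist"; returns a dict with "image" (400x640x3 uint8, red, green, blue), "depth" (400x640 float32, m along the optical axis (not along the pixel's ray), 0 where there is no reading), "fov_y" (degrees; the focal length in pixels is half the picture's height over the tangent of half this angle, whatever the lens; pixels are square), "cx", "cy" (the principal point, pixels), "rvec" (rotation vector, rad) and "tvec" (3), from world to camera coordinates, as OpenCV has them. Camera axes: x right, y down, z forward; pixel columns grow to the right and rows downward; lengths in m; the calibration is good to about 2 mm. A picture is of the moment at which its call begins.
- ctrl.close_job(): hands the job in; it is judged then, once.
The state is a dict: "time": time; "joint_positions": joint angles; "qd": joint speeds; "joint_torque": joint torques, N m; "position": TCP position; "tool_rot": TCP orientation; "ft_force": force on the tool from outside, world axes, zero at the start; "torque": the same for the moment, N m; "grip_width": opening from 0.0 (shut) to 1.0 (fully open); "grip_force": force on a finger pad.
Only numpy, scipy, OpenCV 4.12 (cv2) and the standard library are available. Lean on these libraries where they do the work, as an engineer would, in place of code of your own. Each camera call takes 0.05 s, during which the arm holds its last target. There are 200 camera calls.

## Working session

There is one attempt and no reset: what is moved stays moved. The work goes in short steps, Python scripts to look and compute and a shell command to move; the robot and the scene stay as the last step left them, time stands still between calls to the robot, and variables do not carry over. Pictures are saved under pics/ and viewed, at most 10 in all, crops included, and the job is handed in when it is done.

```bash
ls; mkdir -p pics
python3 - <<'E'
from bench import ctrl
import cv2,numpy as np
s=ctrl.get_state();print(s)
for n in("top","side"):
    d=ctrl.get_image(n);cv2.imwrite(f"pics/{n}0.png",d["image"][:,:,::-1])
    np.savez(f"pics/{n}0.npz",**d);print(n,d["fov_y"],d["cx"],d["cy"],d["rvec"],d["tvec"])
E
```

```text
pics
{'time': 0.0, 'joint_positions': array([ 1.35109765,  0.32182186, -0.07005468,  1.45167168,  0.02261497,
        1.37076736, -0.05688488]), 'qd': array([-2.70755634e-04, -6.56137169e-04, -2.22478296e-03, -2.14458501e-03,
        4.02731561e-04, -2.64319109e-05,  3.11412414e-04]), 'joint_torque': array([ 9.58043483e-05, -4.91291177e+01, -4.03586654e-01, -3.12522483e+01,
       -6.38216618e-02,  4.37113491e-02,  1.62532306e-04]), 'position': array([ 0.15037272, -0.63174544,  0.18786374]), 'tool_rot': array([-3.11830921e+00, -3.66229640e-01,  5.32220358e-04]), 'ft_force': array([ 0.10479875, -0.09144553, -0.21088866]), 'torque': array([ 0.00397924, -0.02691169, -0.0011782 ]), 'grip_force': 0.0, 'grip_width': 1.004311282000982}
top 44.01723991825444 323.6704615558595 208.37621130725375 [ 2.19219028 -1.95681358  0.25641766] [-0.20140769  0.51323779  1.05023539]
side 51.53405692271104 322.88602788399413 202.71336378853061 [ 0.00990665 -2.73446502  1.52081016] [0.49385429 0.1433519  0.80689303]
```

View pics/top0.png

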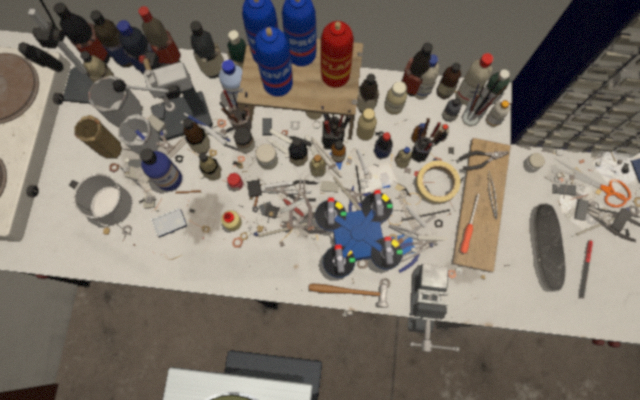

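The top view shows the clamp at about (360,232). The hammer is in front of it at (350,290), the tape is at (438,180), and the red jar and oil bottle are to the left.

```bash
cat > h.py <<'E'
import numpy as np,cv2
def load(n): return dict(np.load(f"pics/{n}.npz"))
def cam(d):
    R=cv2.Rodrigues(d["rvec"])[0];h=d["image"].shape[0]
    return R,d["tvec"].ravel(),h/2/np.tan(np.radians(float(d["fov_y"]))/2)
def ray(d,u,v,z):
    R,t,f=cam(d);o=-R.T@t;w=R.T@np.array([(u-d["cx"])/f,(v-d["cy"])/f,1.]);return o+w*(z-o[2])/w[2]
def proj(d,p):
    R,t,f=cam(d);c=R@np.array(p)+t;return np.array([c[0]/c[2]*f+d["cx"],c[1]/c[2]*f+d["cy"]])
def cloud(d):
    R,t,f=cam(d);Z=d["depth"];v,u=np.indices(Z.shape)
    P=np.stack([(u-d["cx"])/f*Z,(v-d["cy"])/f*Z,Z],-1);return (P-t)@R
E
python3 - <<'E'
from h import *
d=load("top0");im=d["image"];hsv=cv2.cvtColor(im,cv2.COLOR_RGB2HSV);P=cloud(d)
c=im[180:285,310:420];cv2.imwrite("pics/c0.png",cv2.resize(c[:,:,::-1],None,fx=5.5,fy=5.5,interpolation=cv2.INTER_CUBIC))
def blobs(m,name):
    n,l,s,ce=cv2.connectedComponentsWithStats(m.astype(np.uint8))
    for i in range(1,n):
        u,v=ce[i]
        if s[i,4]>=5 and 310<u<420 and 180<v<285: print(name,s[i,4],ce[i].round(1),"depthpt",np.median(P[l==i],0).round(3),"ray.09",ray(d,u,v,.09).round(3))
H,S,V=hsv[...,0],hsv[...,1],hsv[...,2]
blobs(((H<8)|(H>172))&(S>140)&(V>80),"red")
blobs((H>20)&(H<35)&(S>130)&(V>120),"yel")
blobs((H>45)&(H<80)&(S>110)&(V>70),"grn")
blobs((H>100)&(H<125)&(S>120)&(V>60),"blue")
# bars by height
w=np.zeros(H.shape,bool);w[180:285,310:420]=1
blobs(w&(P[...,2]>.072)&(P[...,2]<.12),"bar")
E
```

```text
red 18 [376.6 191.4] depthpt [ 0.579 -0.255  0.092] ray.09 [ 0.579 -0.256  0.09 ]
red 16 [330.5 199.1] depthpt [ 0.549 -0.155  0.092] ray.09 [ 0.549 -0.155  0.09 ]
red 16 [387.5 238.1] depthpt [ 0.476 -0.288  0.092] ray.09 [ 0.476 -0.288  0.09 ]
red 28 [337.5 246.6] depthpt [ 0.445 -0.182  0.091] ray.09 [ 0.445 -0.182  0.09 ]
yel 42 [384.8 197.6] depthpt [ 0.577 -0.279  0.055] ray.09 [ 0.567 -0.275  0.09 ]
yel 43 [338.3 205.2] depthpt [ 0.547 -0.174  0.056] ray.09 [ 0.537 -0.174  0.09 ]
yel 41 [394.9 243. ] depthpt [ 0.474 -0.31   0.054] ray.09 [ 0.467 -0.305  0.09 ]
yel 11 [349.5 253. ] depthpt [ 0.441 -0.211  0.055] ray.09 [ 0.434 -0.209  0.09 ]
grn 19 [388.9 205.6] depthpt [ 0.558 -0.289  0.055] ray.09 [ 0.549 -0.285  0.09 ]
grn 22 [343.  213.3] depthpt [ 0.529 -0.187  0.055] ray.09 [ 0.52  -0.186  0.09 ]
grn 18 [399.2 251.5] depthpt [ 0.456 -0.32   0.054] ray.09 [ 0.449 -0.316  0.09 ]
grn 28 [351.7 259.7] depthpt [ 0.426 -0.217  0.054] ray.09 [ 0.42  -0.216  0.09 ]
blue 1534 [357.7 234. ] depthpt [ 0.485 -0.225  0.054] ray.09 [ 0.478 -0.223  0.09 ]
blue 19 [407.8 240.1] depthpt [ 0.494 -0.345  0.008] ray.09 [ 0.477 -0.333  0.09 ]
blue 32 [406.1 249.2] depthpt [ 0.473 -0.342  0.007] ray.09 [ 0.456 -0.33   0.09 ]
bar 199 [377.9 203.2] depthpt [ 0.552 -0.261  0.091] ray.09 [ 0.552 -0.261  0.09 ]
bar 171 [330.4 211.1] depthpt [ 0.522 -0.158  0.091] ray.09 [ 0.522 -0.158  0.09 ]
bar 210 [387.7 250.2] depthpt [ 0.45  -0.291  0.091] ray.09 [ 0.449 -0.291  0.09 ]
bar 194 [338.9 258.5] depthpt [ 0.42  -0.188  0.091] ray.09 [ 0.419 -0.188  0.09 ]
bar 11 [419. 279.] depthpt [ 0.397 -0.364  0.077] ray.09 [ 0.395 -0.362  0.09 ]
```

View pics/c0.png

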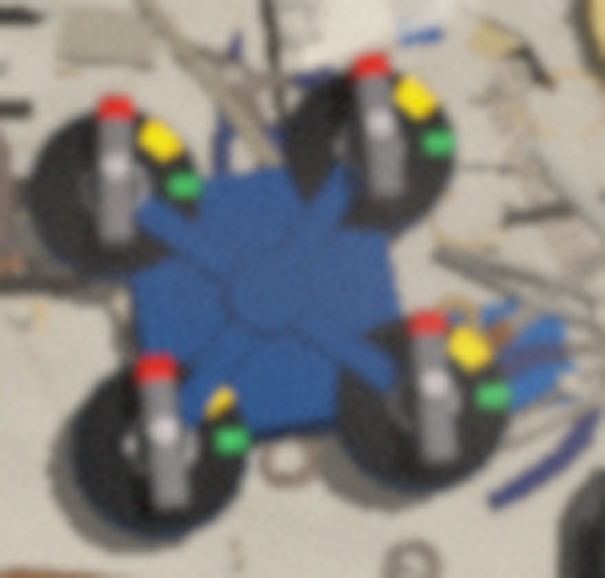

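```bash
cat >> h.py <<'E'
NAMES=["near_left","far_left","near_right","far_right"]
XY=dict(near_left=(.42,-.188),far_left=(.522,-.158),near_right=(.45,-.291),far_right=(.552,-.261))
def nuts(d,XY=XY,yaw=None):
    im=d["image"];hsv=cv2.cvtColor(im,cv2.COLOR_RGB2HSV).astype(int);H,S,V=np.moveaxis(hsv,-1,0);P=cloud(d);out={}
    red=((H<8)|(H>172))&(S>120)&(V>60)
    for n,(x,y) in XY.items():
        m=(np.hypot(P[...,0]-x,P[...,1]-y)<.04)&(P[...,2]>.083)&(P[...,2]<.1)
        u,v=m.nonzero()[1],m.nonzero()[0]
        p=np.array([ray(d,a,b,.0905)[:2] for a,b in zip(u,v)])
        (cx,cy),wh,_=cv2.minAreaRect((p*1000).astype(np.float32))
        r=m&red;q=np.array([ray(d,b,a,.0905)[:2] for a,b in zip(*r.nonzero())]).mean(0)
        c=np.array([cx,cy])/1000;w=np.linalg.eigh(np.cov(p.T))[1][:,1];w*=np.sign(w@(q-p.mean(0)))
        out[n]=(c,np.arctan2(w[1],w[0]),sorted(wh),np.arctan2(*(q-p.mean(0))[::-1]),p.mean(0))
    return out
def go(x,y,z,head):
    """print shift/turn from present pose to target pose, tool down, tool x at heading (rad)"""
    from bench import ctrl
    from scipy.spatial.transform import Rotation as Ro
    s=ctrl.get_state();R=Ro.from_rotvec(s["tool_rot"]);
    T=Ro.from_matrix(np.array([[np.cos(head),np.sin(head),0],[np.sin(head),-np.cos(head),0],[0,0,-1]]))
    print("t",round(s["time"],2),"shift",(R.inv().apply(np.array([x,y,z])-s["position"])*1000).round(1),"turn",np.degrees((R.inv()*T).as_rotvec()).round(1))
E
python3 - <<'E'
from h import *
d=load("top0");N=nuts(d)
for n,(c,a,wh,a2,m) in N.items():print(n,c.round(4),m.round(4),"ang",a.round(3),a2.round(3),np.round(wh,1))
M=np.array([N[n][0] for n in NAMES]);print("centre",M.mean(0))
xa=(M[1]+M[3]-M[0]-M[2]);ya=(M[0]+M[1]-M[2]-M[3]);print("yaw",np.arctan2(xa[1],xa[0]),np.arctan2(-ya[0],ya[1]),np.linalg.norm(xa)/2,np.linalg.norm(ya)/2)
P=cloud(d);q=P.reshape(-1,3);q=q[(d["depth"].ravel()>0)&(q[:,2]>.1)&(q[:,2]<.5)&(q[:,0]>.2)&(q[:,0]<.75)&(q[:,1]>-.75)&(q[:,1]<.1)]
k=np.round(q[:,:2]/.05).astype(int)
for c in np.unique(k,axis=0): print(c*.05,q[(k==c).all(1),2].max().round(3),end="; ")
d0=np.array([.151,-.632])
from bench import ctrl
C=M.mean(0);go(C[0],C[1],.19,.286+np.pi)
E
```

```text
near_left [ 0.4198 -0.1881] [ 0.42   -0.1881] ang 0.223 0.22 [14.2 59.7]
far_left [ 0.5224 -0.1573] [ 0.5227 -0.1582] ang 0.117 0.106 [13.3 59.3]
near_right [ 0.4502 -0.2912] [ 0.4505 -0.2913] ang 0.173 0.177 [14.9 61.2]
far_right [ 0.5528 -0.2613] [ 0.5528 -0.2612] ang 0.205 0.209 [14.8 60.8]
centre [ 0.48628166 -0.22448401]
yaw 0.28738892284086637 0.28568735173755805 0.10701237631836157 0.10794124081374906
[0.5  0.05] 0.108; [ 0.65 -0.1 ] 0.104; [ 0.65 -0.05] 0.123; [ 0.7 -0.4] 0.175; [ 0.7  -0.35] 0.167; [ 0.7 -0.3] 0.162; [ 0.7  -0.25] 0.118; [ 0.7 -0.2] 0.149; [ 0.7  -0.15] 0.177; [ 0.7 -0.1] 0.176; [0.7  0.05] 0.127; [0.7 0.1] 0.166; [ 0.75 -0.7 ] 0.364; [ 0.75 -0.65] 0.37; [ 0.75 -0.6 ] 0.288; [ 0.75 -0.4 ] 0.14; [ 0.75 -0.35] 0.144; [ 0.75 -0.25] 0.114; [ 0.75 -0.2 ] 0.154; [ 0.75 -0.15] 0.155; [ 0.75 -0.1 ] 0.158; [ 0.75 -0.05] 0.156; [0.75 0.  ] 0.271; [0.75 0.05] 0.171; [0.75 0.1 ] 0.129; t 0.1 shift [ 421.1 -318.4   -1.5] turn [  0.    0.2 177. ]
```

```bash
python3 -m jog '[[[30,-22,0,0,0,-8,60],[68,-48,0,0,0,-16,60],[106,-75,0,0,0,-24,60],[144,-102,0,0,0,-32,60],[182,-128,0,0,0,-40,60],[220,-155,0,0,0,-48,60],[258,-182,0,0,0,-56,60],[296,-209,0,0,0,-64,60],[334,-236,0,0,0,-72,60],[371,-262,0,0,0,-80,60]]]' 30
python3 -m jog '[[[0,0,0,0,0,-8.5,60],[0,0,0,0,0,-17,60],[0,0,0,0,0,-25.5,60],[0,0,0,0,0,-34,60],[0,0,0,0,0,-42.5,60],[0,0,0,0,0,-51,60],[0,0,0,0,0,-59.5,60],[0,0,0,0,0,-68,60],[0,0,0,0,0,-76.5,60],[0,0,0,0,0,-85,60]]]'
python3 - <<'E'
from h import *
from bench import ctrl
go(.4502,-.2912,.13,.173+np.pi);print(ctrl.get_state()["joint_positions"].round(2))
E
```

```text
time: 1.1
position: [0.4516, -0.2897, 0.1888]
tool_rot: [-2.148, -2.293, 0.0]
ft_force: [0.5, -1.6, -0.6]
grip_width: 0.69
grip_force: 0.0
time: 2.1
position: [0.4504, -0.2913, 0.1885]
tool_rot: [-0.034, -3.141, -0.001]
ft_force: [0.9, 0.0, 0.7]
grip_width: 0.688
grip_force: 0.0
t 2.1 shift [ 0.2  0.1 58.5] turn [  0.   -0.  -11.2]
[ 1.07  0.12 -0.58  1.72  0.07  1.33  2.02]
```

```bash
python3 -m jog '[[[0,0,30,0,0,-6,50],[0,0,70,0,0,-11.2,50],[0,0,100,0,0,-11.2,50],[0,0,118,0,0,-11.2,50],[0,0,126,0,0,-11.2,50],[0,0,126,0,0,-11.2,50],[0,0,126,0,0,-11.2,10],[0,0,126,0,0,-11.2,10],[0,0,126,0,0,-11.2,10],[0,0,126,0,0,-11.2,10]]]' 30
python3 - <<'E'
from h import *
from bench import ctrl
go(.4502,-.2912,.062,.2865-.9+np.pi)
d=ctrl.get_image("wrist");cv2.imwrite("pics/w1.png",d["image"][:,:,::-1])
E
```

```text
time: 3.1
position: [0.4511, -0.2919, 0.0637]
tool_rot: [-0.263, 3.13, -0.002]
ft_force: [-1.1, -0.5, -0.4]
grip_width: 0.297
grip_force: 0.0
t 3.1 shift [0.8 0.8 1.7] turn [-0.   0.1 44.7]
```

View pics/w1.png

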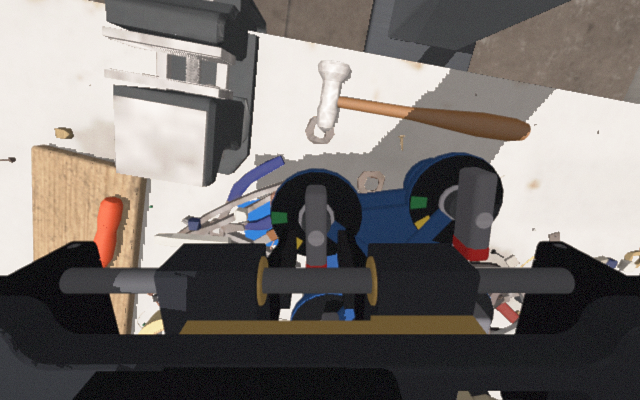

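The wrist view shows the fingers straddling the near-right bar at (316,225), still closing. Next I finish closing and turn 45° clockwise.

```bash
python3 -m jog '[[[0,0,0,0,0,0,5],[0,0,0,0,0,0,5],[0,0,0,0,0,0,5],[0,0,0,0,0,7.5,5],[0,0,0,0,0,15,5],[0,0,0,0,0,22.5,5],[0,0,0,0,0,30,5],[0,0,0,0,0,37.5,5],[0,0,0,0,0,45,5],[0,0,0,0,0,45,5]]]' 30
python3 -m jog '[[[0,0,0,0,0,0,5],[0,0,0,0,0,0,50],[0,0,0,0,0,0,50],[0,0,0,0,0,0,50],[0,0,-40,0,0,0,50],[0,0,-60,0,0,0,50]]]'
python3 - <<'E'
from h import *
from bench import ctrl
go(.5224,-.1576,.122,.2865-.17+np.pi);
d=ctrl.get_image("top");np.savez("pics/top1.npz",**d);cv2.imwrite("pics/t1.png",cv2.resize(d["image"][170:290,300:430,::-1],None,fx=4,fy=4))
try:
  r=nuts(d,{"near_right":XY["near_right"]});print(r)
except Exception as e:print(e)
E
```

```text
time: 4.15
position: [0.4508, -0.2915, 0.0629]
tool_rot: [-0.956, -2.993, 0.0]
ft_force: [-0.4, -0.5, -0.6]
grip_width: 0.06
grip_force: 0.0
time: 4.75
position: [0.4516, -0.2919, 0.125]
tool_rot: [0.954, 2.991, -0.001]
ft_force: [0.8, -0.6, 0.2]
grip_width: 0.426
grip_force: 0.0
t 4.75 shift [ 20.  150.5   3. ] turn [ -0.    0.1 -42. ]
OpenCV(4.12.0) /io/opencv/modules/imgproc/src/convhull.cpp:143: error: (-215:Assertion failed) total >= 0 && (depth == CV_32F || depth == CV_32S) in function 'convexHull'
```

View pics/t1.png

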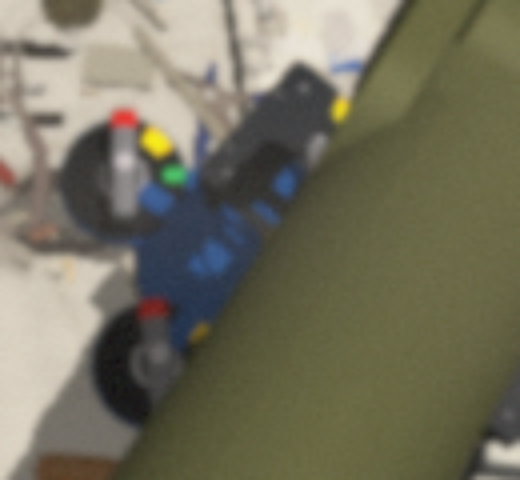

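The opening of 5 mm with zero grip force means the bar was not held, or it slipped out. I'll look with the wrist camera.

Run:
```python
from h import *
from bench import ctrl
s=ctrl.get_state();d=ctrl.get_image("wrist");np.savez("pics/w2.npz",**d);p=s["position"]
im=d["image"][:,:,::-1].copy()
for q,c in[((p[0],p[1],p[2]),(0,255,0)),((.4502,-.2912,.09),(255,0,255)),((.4198,-.188,.09),(255,255,0))]:
    u=proj(d,q);print(u.round(1));cv2.circle(im,tuple(int(x) for x in u),4,c,1)
cv2.imwrite("pics/w2.png",im);print(p,s["tool_rot"],s["grip_width"])
try:
  for n,v in nuts(d).items():print(n,v)
except Exception as e:print(str(e)[:80])
```

```text
[316.5 223.9]
[316.  202.9]
[401.  100.5]
[ 0.45333893 -0.29294685  0.12815182] [ 0.95224746  2.98681213 -0.00389258] 0.475637032418099
near_left (array([ 0.4193226 , -0.19002808]), np.float64(0.23530703139512896), [15.258936882019043, 60.0697021484375], np.float64(0.23491857692897286), array([ 0.41862545, -0.18967087]))
far_left (array([ 0.52104852, -0.16016545]), np.float64(0.12776825730286617), [15.569602966308594, 63.377376556396484], np.float64(0.12216405644331449), array([ 0.52049277, -0.16006241]))
near_right (array([ 0.44889621, -0.29111981]), np.float64(0.16925185098080178), [15.067098617553711, 60.39148712158203], np.float64(0.1676500797621139), array([ 0.44818714, -0.29124069]))
far_right (array([ 0.52577448, -0.26884915]), np.float64(nan), [10.041058540344238, 18.57360076904297], np.float64(nan), array([ 0.52570281, -0.26736595]))h.py:23: RuntimeWarning: Mean of empty slice.
  r=m&red;q=np.array([ray(d,b,a,.0905)[:2] for a,b in zip(*r.nonzero())]).mean(0)
  ret = ret.dtype.type(ret / rcount)
```

View pics/w2.png

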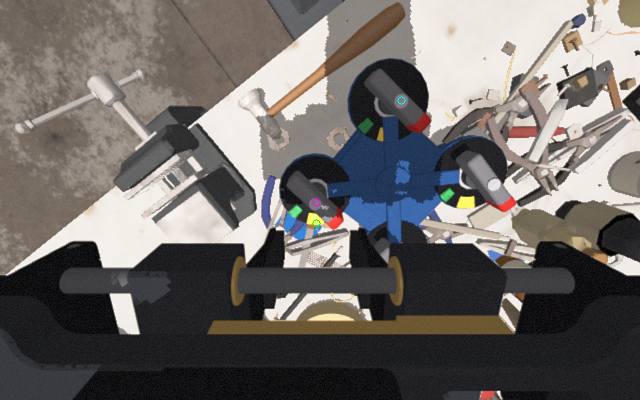

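The nut did not move (red end still at 0.169 rad; bar at (315,200)). The fingertips look offset from the TCP mark at (316,224), so I'll check finger geometry from the depth image.

Run:
```python
from h import *
from bench import ctrl
from scipy.spatial.transform import Rotation as Ro
s=ctrl.get_state();d=load("w2");P=cloud(d);R=Ro.from_rotvec(s["tool_rot"])
q=R.inv().apply((P-s["position"]).reshape(-1,3)).reshape(P.shape)*1000
m=(d["depth"]>0)&(abs(q[...,1])<60)&(abs(q[...,0])<80)&(q[...,2]<10)&(q[...,2]>-60)
for lo in range(-60,15,10):
    k=m&(q[...,2]>=lo)&(q[...,2]<lo+10)
    for sg in(-1,1):
        kk=k&(sg*q[...,1]>0)
        if kk.sum():print(lo,sg,kk.sum(),"x",np.percentile(q[kk][:,0],[1,50,99]).round(1),"y",np.percentile(q[kk][:,1],[1,99]).round(1))
print("camera in tool",R.inv().apply(-cam(d)[0].T@cam(d)[1]-s["position"])*1000, "max z tip",s["position"],d["depth"][250,[275,355]])
v,u=m.nonzero();print(u.min(),u.max(),v.min(),v.max())
for (u,v) in[(275,240),(275,260),(360,240),(360,260),(240,260),(395,280)]:print(u,v,q[v,u].round(1))
```

```text
-60 -1 211 x [-3.5  9.7 11.6] y [-29.4 -20.3]
-60 1 198 x [-4.2  9.5 11.7] y [20.5 29.5]
-50 -1 176 x [-8.   9.6 11.7] y [-29.2 -20.2]
-50 1 182 x [-8.2  9.6 11.6] y [20.5 29.4]
-40 -1 78 x [-8.6  9.5 11.6] y [-28.9 -20.2]
-40 1 76 x [-8.4  9.4 11.4] y [20.6 28.9]
camera in tool [  81.00168896    0.21639946 -197.20328178] max z tip [ 0.45297516 -0.29280739  0.12634696] [0.14957139 0.15164131]
261 371 228 266
275 240 [  9.4 -23.7 -49.4]
275 260 [  9.9 -20.4 -72.8]
360 240 [  9.6  25.1 -49.7]
360 260 [  9.3  21.9 -71.9]
240 260 [  35.5  -24.1 -117.5]
395 280 [  31.6   24.  -122.8]
```

Run:
```python
from h import *
from bench import ctrl
from scipy.spatial.transform import Rotation as Ro
s=ctrl.get_state();d=load("w2");P=cloud(d);R=Ro.from_rotvec(s["tool_rot"])
q=R.inv().apply((P-s["position"]).reshape(-1,3)).reshape(P.shape)*1000
m=(d["depth"]>0)&(abs(q[...,1])<60)&(abs(q[...,0])<25)&(q[...,2]<30)
for c in(272,276,280,354,358,362):print(c,[(v,*q[v,c].round(0)) for v in range(220,240,2)])
print(proj(d,s["position"]+R.apply([.0096,.023,0])),proj(d,s["position"]+R.apply([-.0096,.023,0])),(d["depth"][200:240,260:380]==0).sum())
d=ctrl.get_image("side");np.savez("pics/side2.npz",**d);u=proj(d,s["position"]);print(u)
u0,v0=u.astype(int);im=d["image"][:,:,::-1].copy();cv2.circle(im,(u0,v0),3,(0,255,0),1);v1=max(0,v0-60);u1=max(0,u0-75)
cv2.imwrite("pics/s2.png",cv2.resize(im[v1:v1+110,u1:u1+150],None,fx=5,fy=5))
```

```text
272 [(220, np.float64(-38.0), np.float64(-50.0), np.float64(101.0)), (222, np.float64(-41.0), np.float64(-51.0), np.float64(102.0)), (224, np.float64(-44.0), np.float64(-51.0), np.float64(101.0)), (226, np.float64(-46.0), np.float64(-51.0), np.float64(102.0)), (228, np.float64(12.0), np.float64(-27.0), np.float64(-37.0)), (230, np.float64(11.0), np.float64(-27.0), np.float64(-40.0)), (232, np.float64(11.0), np.float64(-26.0), np.float64(-42.0)), (234, np.float64(11.0), np.float64(-26.0), np.float64(-45.0)), (236, np.float64(11.0), np.float64(-26.0), np.float64(-48.0)), (238, np.float64(11.0), np.float64(-25.0), np.float64(-51.0))]
276 [(220, np.float64(-49.0), np.float64(-50.0), np.float64(128.0)), (222, np.float64(-49.0), np.float64(-49.0), np.float64(121.0)), (224, np.float64(-52.0), np.float64(-49.0), np.float64(122.0)), (226, np.float64(-44.0), np.float64(-45.0), np.float64(96.0)), (228, np.float64(-45.0), np.float64(-45.0), np.float64(93.0)), (230, np.float64(10.0), np.float64(-25.0), np.float64(-35.0)), (232, np.float64(10.0), np.float64(-25.0), np.float64(-39.0)), (234, np.flo
[... 2076 characters left out ...]
p.float64(-28.0), np.float64(47.0), np.float64(75.0)), (222, np.float64(-30.0), np.float64(47.0), np.float64(75.0)), (224, np.float64(-32.0), np.float64(47.0), np.float64(74.0)), (226, np.float64(-57.0), np.float64(57.0), np.float64(127.0)), (228, np.float64(11.0), np.float64(28.0), np.float64(-36.0)), (230, np.float64(11.0), np.float64(28.0), np.float64(-38.0)), (232, np.float64(10.0), np.float64(28.0), np.float64(-40.0)), (234, np.float64(11.0), np.float64(27.0), np.float64(-45.0)), (236, np.float64(11.0), np.float64(27.0), np.float64(-48.0)), (238, np.float64(11.0), np.float64(26.0), np.float64(-49.0))]
[347.29501787 210.45727316] [346.49760711 234.15857297] 19
[340.92516748 153.52634594]
```

View pics/s2.png

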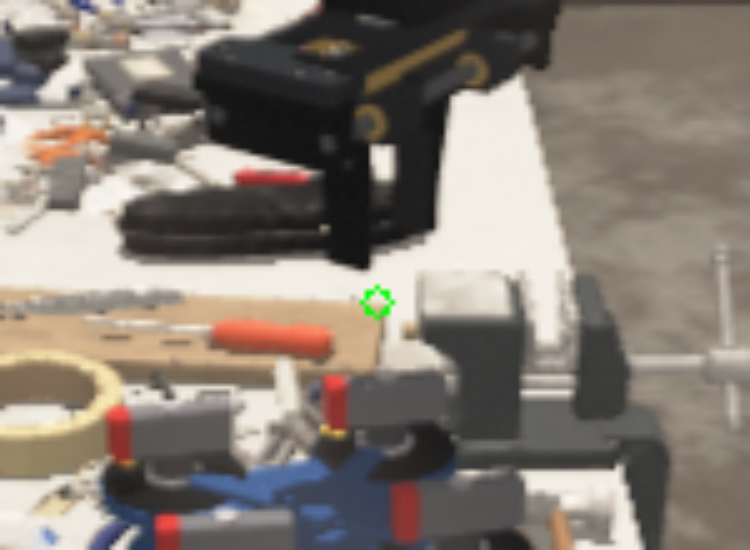

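The side view confirms it: the fingertips end about 35 mm above the reported TCP (green mark), so the first close passed over the bar and moved nothing. I'll aim 34 mm lower.

Run:
```python
from h import *
go(.4497,-.2912,.030,.172+np.pi)
```

```text
t 4.9 shift [ 2.6 -0.3 94.4] turn [ -0.1   0.2 -45.2]
```

```bash
python3 -m jog '[[[2,0,0,0,0,-8.5,45],[2,0,0,0,0,-17,45],[2,0,0,0,0,-25.5,45],[2,0,0,0,0,-34,45],[2,0,15,0,0,-42,45],[2,0,40,0,0,-45,45],[2,0,65,0,0,-45,45],[2,0,82,0,0,-45,45],[2,0,90,0,0,-45,45],[2,0,94,0,0,-45,45]]]' 30
python3 -m jog '[[[0,0,0,0,0,0,5],[0,0,0,0,0,0,5],[0,0,0,0,0,0,5],[0,0,0,0,0,0,5],[0,0,0,0,0,0,5],[0,0,0,0,0,0,5]]]'
python3 - <<'E'
from h import *
go(.4497,-.2912,.030,.2865-.9+np.pi)
E
```

```text
time: 5.9
position: [0.4482, -0.2897, 0.0274]
tool_rot: [0.263, -3.129, -0.003]
ft_force: [0.3, 0.1, -0.5]
grip_width: 0.517
grip_force: 0.0
time: 6.5
position: [0.45, -0.2927, 0.0299]
tool_rot: [-0.261, 3.128, -0.006]
ft_force: [1.4, -5.5, -0.7]
grip_width: 0.223
grip_force: 30.0
t 6.5 shift [ 0.1  1.5 -0.1] turn [-0.2  0.2 44.7]
```

```bash
python3 -m jog '[[[0,0,0,0,0,7.5,5],[0,0,0,0,0,15,5],[0,0,0,0,0,22.5,5],[0,0,0,0,0,30,5],[0,0,0,0,0,37.5,5],[0,0,0,0,0,45,5],[0,0,0,0,0,45,5],[0,0,0,0,0,45,45],[0,0,0,0,0,45,45],[0,0,0,0,0,45,45]]]'
python3 -m jog '[[[0,0,0,0,0,0,45],[0,0,-45,0,0,0,45],[0,0,-90,0,0,0,45],[0,0,-90,0,0,0,45]]]'
python3 - <<'E'
from h import *
from bench import ctrl
d=ctrl.get_image("wrist");np.savez("pics/w3.npz",**d)
N=nuts(d,{n:XY[n] for n in NAMES[:3]})
for n,v in N.items():print(n,v[0].round(4),"turn",.2865-v[1],np.round(v[2],1))
go(.5220,-.158,.030,.2865-.17+np.pi)
E
```

```text
time: 7.5
position: [0.4489, -0.2895, 0.0289]
tool_rot: [-0.954, -2.992, -0.001]
ft_force: [0.2, -0.4, -0.5]
grip_width: 0.416
grip_force: 0.0
time: 7.9
position: [0.4532, -0.2922, 0.1253]
tool_rot: [0.951, 2.983, -0.005]
ft_force: [1.7, 0.3, -0.2]
grip_width: 0.512
grip_force: 0.0
near_left [ 0.4194 -0.1899] turn 0.05385707630566999 [15.  60.4]
far_left [ 0.5211 -0.1603] turn 0.15959044111441376 [15.8 63.2]
near_right [ 0.4488 -0.2918] turn 0.8883433386347557 [14.2 61. ]
t 7.95 shift [ 20.3 149.6  92.2] turn [ -0.1   0.3 -42.1]
```

```bash
python3 -m jog '[[[4,30,0,0,0,-8.4,45],[8,65,0,0,0,-16.8,45],[12,100,0,0,0,-25.2,45],[16,135,0,0,0,-33.6,45],[20,149,0,0,0,-42,45],[20,149,30,0,0,-42,45],[20,149,62,0,0,-42,45],[20,149,82,0,0,-42,45],[20,149,92,0,0,-42,45],[20,149,92,0,0,-42,45]]]' 30
python3 -m jog '[[[0,0,0,0,0,0,5],[0,0,0,0,0,0,5],[0,0,0,0,0,0,5],[0,0,0,0,0,0,5],[0,0,0,0,0,0,5]]]'
python3 - <<'E'
from h import *
go(.522,-.158,.030,.2865-.9+np.pi)
E
```

```text
time: 8.95
position: [0.5174, -0.1565, 0.0249]
tool_rot: [0.181, -3.133, -0.003]
ft_force: [-0.9, -0.2, 0.4]
grip_width: 0.515
grip_force: 0.0
time: 9.45
position: [0.52, -0.1591, 0.0279]
tool_rot: [-0.179, 3.134, -0.004]
ft_force: [0.9, -4.3, 1.9]
grip_width: 0.233
grip_force: 30.0
t 9.45 shift [-2.1  0.9 -2.1] turn [-0.1  0.2 41.7]
```

```bash
python3 -m jog '[[[0,0,0,0,0,7,5],[0,0,0,0,0,14,5],[0,0,0,0,0,21,5],[0,0,0,0,0,28,5],[0,0,0,0,0,35,5],[0,0,0,0,0,42,5],[0,0,0,0,0,42,5],[0,0,0,0,0,42,45],[0,0,0,0,0,42,45],[0,0,0,0,0,42,45]]]'
python3 -m jog '[[[0,0,0,0,0,0,45],[0,0,-45,0,0,0,45],[0,0,-90,0,0,0,45],[0,0,-90,0,0,0,45]]]'
python3 - <<'E'
from h import *
from bench import ctrl
d=ctrl.get_image("wrist");np.savez("pics/w4.npz",**d)
for k in NAMES:
  try:
    v=nuts(d,{k:XY[k]})[k];print(k,v[0].round(4),"turn",.2865-v[1],np.round(v[2],1))
  except Exception: print(k,"-")
go(.5526,-.2613,.030,.2865-.082+np.pi)
E
```

```text
time: 10.45
position: [0.5181, -0.1573, 0.0263]
tool_rot: [-0.953, -2.991, 0.0]
ft_force: [0.3, 0.5, 1.1]
grip_width: 0.419
grip_force: 0.0
time: 10.85
position: [0.5234, -0.1584, 0.1231]
tool_rot: [0.952, 2.983, -0.001]
ft_force: [0.8, 0.4, 0.2]
grip_width: 0.519
grip_force: 0.0
near_left [ 0.4202 -0.1871] turn 0.05292132057889118 [15.8 60.4]
far_left [ 0.5219 -0.158 ] turn 0.8969876479375072 [14.1 60. ]
near_right [ 0.4485 -0.2877] turn 0.9463092941725193 [18.4 56.5]
far_right [ 0.5781 -0.2535] turn 1.6368270145756445 [ 6.5 17.8]
t 10.9 shift [-84.6 -66.2  90.6] turn [ -0.1   0.4 -47.1]
```

```bash
python3 -m jog '[[[-15,-12,0,0,0,-8,45],[-38,-29,0,0,0,-16,45],[-60,-45,0,0,0,-24,45],[-78,-59,0,0,0,-32,45],[-86,-65,0,0,0,-40,45],[-86,-65,30,0,0,-47,45],[-86,-65,62,0,0,-47,45],[-86,-65,80,0,0,-47,45],[-86,-65,89,0,0,-47,45],[-86,-65,89,0,0,-47,45]]]' 30
python3 -m jog '[[[0,0,0,0,0,0,5],[0,0,0,0,0,0,5],[0,0,0,0,0,0,5],[0,0,0,0,0,0,5],[0,0,0,0,0,0,5]]]'
python3 - <<'E'
from h import *
go(.5526,-.2613,.030,.2865-.9+np.pi)
E
```

```text
time: 11.9
position: [0.5499, -0.2594, 0.0257]
tool_rot: [0.318, -3.122, -0.004]
ft_force: [-0.4, -0.5, 0.3]
grip_width: 0.516
grip_force: 0.0
time: 12.4
position: [0.5528, -0.2626, 0.0291]
tool_rot: [-0.316, 3.123, -0.006]
ft_force: [1.8, -4.2, 0.0]
grip_width: 0.23
grip_force: 30.0
t 12.4 shift [-0.1  1.3 -0.9] turn [-0.2  0.2 46.7]
```

```bash
python3 -m jog '[[[0,0,0,0,0,8,5],[0,0,0,0,0,16,5],[0,0,0,0,0,24,5],[0,0,0,0,0,32,5],[0,0,0,0,0,40,5],[0,0,0,0,0,47,5],[0,0,0,0,0,47,5],[0,0,0,0,0,47,45],[0,0,0,0,0,47,45],[0,0,0,0,0,47,45]]]'
python3 -m jog '[[[0,0,0,0,0,0,45],[0,0,-45,0,0,0,45],[0,0,-90,0,0,0,45],[0,0,-90,0,0,0,45]]]'
python3 - <<'E'
from h import *
from bench import ctrl
d=ctrl.get_image("wrist");np.savez("pics/w5.npz",**d)
for k in NAMES:
  try:
    v=nuts(d,{k:XY[k]})[k];print(k,v[0].round(4),"turn",.2865-v[1],np.round(v[2],1))
  except Exception: print(k,"-")
go(.4200,-.1880,.030,.2865-.06+np.pi)
E
```

```text
time: 13.4
position: [0.5509, -0.2588, 0.0275]
tool_rot: [-0.952, -2.992, -0.002]
ft_force: [-0.3, -0.0, 0.7]
grip_width: 0.42
grip_force: 0.0
time: 13.8
position: [0.5559, -0.2612, 0.1249]
tool_rot: [0.95, 2.983, -0.002]
ft_force: [0.1, -0.4, 0.3]
grip_width: 0.512
grip_force: 0.0
near_left [ 0.4301 -0.1867] turn -0.05179760055382321 [15.2 41.5]
far_left [ 0.5225 -0.1597] turn 0.8966973923913053 [15.5 59.3]
near_right [ 0.451  -0.2906] turn 0.8964384361290867 [16.4 59.7]
far_right [ 0.5524 -0.2615] turn 0.8856315658863106 [14.2 60.2]
t 13.85 shift [151.9 -18.4  90.7] turn [ -0.1   0.4 -48.3]
```

```bash
python3 -m jog '[[[20,-2,0,0,0,-8,45],[58,-6,0,0,0,-16,45],[98,-11,0,0,0,-24,45],[132,-15,0,0,0,-32,45],[150,-17,0,0,0,-40,45],[150,-17,30,0,0,-48,45],[150,-17,62,0,0,-48,45],[150,-17,80,0,0,-48,45],[150,-17,89,0,0,-48,45],[150,-17,89,0,0,-48,45]]]' 30
python3 -m jog '[[[0,0,0,0,0,0,5],[0,0,0,0,0,0,5],[0,0,0,0,0,0,5],[0,0,0,0,0,0,5],[0,0,0,0,0,0,5]]]'
python3 - <<'E'
from h import *
go(.42,-.188,.030,.2865-.9+np.pi)
E
```

```text
time: 14.85
position: [0.4179, -0.1861, 0.0272]
tool_rot: [0.345, -3.119, -0.004]
ft_force: [0.3, 0.2, 0.4]
grip_width: 0.517
grip_force: 0.0
time: 15.35
position: [0.4205, -0.1888, 0.0298]
tool_rot: [-0.344, 3.121, -0.005]
ft_force: [1.6, -4.4, 0.0]
grip_width: 0.223
grip_force: 30.0
t 15.35 shift [ 0.3  0.9 -0.2] turn [-0.1  0.2 47.7]
```

```bash
python3 -m jog '[[[0,0,0,0,0,8,5],[0,0,0,0,0,16,5],[0,0,0,0,0,24,5],[0,0,0,0,0,32,5],[0,0,0,0,0,40,5],[0,0,0,0,0,48,5],[0,0,0,0,0,48,5],[0,0,0,0,0,48,45],[0,0,0,0,0,48,45],[0,0,0,0,0,48,45]]]'
python3 -m jog '[[[0,0,0,0,0,0,45],[0,0,-45,0,0,0,45],[0,0,-90,0,0,0,45],[0,0,-90,0,0,0,45],[0,0,-90,0,0,0,45]]]'
python3 - <<'E'
from h import *
from bench import ctrl
d=ctrl.get_image("wrist");np.savez("pics/w6.npz",**d)
for k in NAMES:
  try:
    v=nuts(d,{k:XY[k]})[k];print(k,v[0].round(4),"turn",.2865-v[1],np.round(v[2],1))
  except Exception: print(k,"-")
go(.4500,-.2912,.030,.2865-.9+np.pi)
print(ctrl.get_state()["joint_positions"].round(2))
E
```

```text
time: 16.35
position: [0.4192, -0.1864, 0.0288]
tool_rot: [-0.955, -2.992, -0.001]
ft_force: [-0.3, 0.6, -0.2]
grip_width: 0.417
grip_force: 0.0
time: 16.85
position: [0.4202, -0.1872, 0.1198]
tool_rot: [0.954, 2.991, -0.001]
ft_force: [-0.2, 0.8, -0.3]
grip_width: 0.516
grip_force: 0.0
near_left [ 0.4184 -0.1879] turn 0.8904250192151615 [14. 61.]
far_left -
near_right [ 0.4216 -0.2726] turn nan [0. 1.]
far_right -
t 16.9 shift [-85.7 -67.2  88.5] turn [-0.  -0.  -0.2]
[ 0.82 -0.02 -0.45  1.98 -0.01  1.18  1.33]h.py:23: RuntimeWarning: Mean of empty slice.
  r=m&red;q=np.array([ray(d,b,a,.0905)[:2] for a,b in zip(*r.nonzero())]).mean(0)
  ret = ret.dtype.type(ret / rcount)
```

```bash
python3 -m jog '[[[-18,-14,0,0,0,0,45],[-50,-39,0,0,0,0,45],[-76,-60,0,0,0,0,45],[-86,-67,0,0,0,0,45],[-86,-67,30,0,0,0,45],[-86,-67,62,0,0,0,45],[-86,-67,80,0,0,0,45],[-86,-67,88.5,0,0,0,45],[-86,-67,88.5,0,0,0,45],[-86,-67,88.5,0,0,0,45]]]' 30
python3 -m jog '[[[0,0,0,0,0,0,5],[0,0,0,0,0,0,5],[0,0,0,0,0,0,5],[0,0,0,0,0,0,5],[0,0,0,0,0,0,5]]]'
python3 - <<'E'
from h import *
go(.45,-.2912,.030,.2865-1.73+np.pi)
E
```

```text
time: 17.9
position: [0.4512, -0.2913, 0.0309]
tool_rot: [0.954, 2.993, 0.0]
ft_force: [0.2, 0.3, 0.0]
grip_width: 0.517
grip_force: 0.0
time: 18.4
position: [0.4504, -0.2928, 0.031]
tool_rot: [0.956, 2.992, -0.003]
ft_force: [-1.3, -3.1, 2.5]
grip_width: 0.219
grip_force: 30.0
t 18.4 shift [1.2 1.1 0.9] turn [-0.1  0.1 47.3]
```

```bash
python3 -m jog '[[[0,0,0,0,0,8,5],[0,0,0,0,0,16,5],[0,0,0,0,0,24,5],[0,0,0,0,0,32,5],[0,0,0,0,0,40,5],[0,0,0,0,0,47.5,5],[0,0,0,0,0,47.5,5],[0,0,0,0,0,47.5,45],[0,0,0,0,0,47.5,45],[0,0,0,0,0,47.5,45]]]'
python3 -m jog '[[[0,0,0,0,0,0,45],[0,0,-45,0,0,0,45],[0,0,-90,0,0,0,45],[0,0,-90,0,0,0,45],[0,0,-90,0,0,0,45]]]'
python3 - <<'E' 2>/dev/null
from h import *
from bench import ctrl
d=ctrl.get_image("wrist");np.savez("pics/w7.npz",**d)
for k in NAMES:
  try:
    v=nuts(d,{k:XY[k]})[k];print(k,v[0].round(4),"turn",.2865-v[1],np.round(v[2],1))
  except Exception: print(k,"-")
go(.5222,-.158,.030,.2865-.9+np.pi)
E
```

```text
time: 19.4
position: [0.4514, -0.2901, 0.0301]
tool_rot: [-2.077, -2.356, -0.002]
ft_force: [-0.0, -0.6, 0.2]
grip_width: 0.406
grip_force: 0.0
time: 19.9
position: [0.4518, -0.2916, 0.1216]
tool_rot: [2.077, 2.354, 0.001]
ft_force: [-0.4, 0.5, -1.9]
grip_width: 0.515
grip_force: 0.0
near_left [ 0.42   -0.1888] turn 0.8879881922858219 [14.2 59.8]
far_left [ 0.5216 -0.1599] turn 0.8965519507133115 [16.6 59.8]
near_right [ 0.4496 -0.2909] turn 1.71171294730897 [14.1 60.6]
far_right [ 0.5514 -0.2612] turn 0.8858574140655486 [14.4 62.9]
t 19.95 shift [123.1  87.5  90.1] turn [  0.   -0.  -47.7]
```

```bash
python3 -m jog '[[[15,10,0,0,0,-8,45],[48,34,0,0,0,-16,45],[84,60,0,0,0,-24,45],[112,80,0,0,0,-32,45],[123,87,0,0,0,-40,45],[123,87,30,0,0,-47.5,45],[123,87,62,0,0,-47.5,45],[123,87,80,0,0,-47.5,45],[123,87,90,0,0,-47.5,45],[123,87,90,0,0,-47.5,45]]]' 30
python3 -m jog '[[[0,0,0,0,0,0,45],[0,0,0,0,0,0,5],[0,0,0,0,0,0,5],[0,0,0,0,0,0,5],[0,0,0,0,0,0,5],[0,0,0,0,0,0,5]]]'
python3 - <<'E'
from h import *
go(.5222,-.158,.030,.2865-1.73+np.pi)
E
```

```text
time: 20.95
position: [0.5199, -0.1579, 0.028]
tool_rot: [-0.953, -2.988, -0.001]
ft_force: [-0.5, 1.0, -0.8]
grip_width: 0.51
grip_force: 0.0
time: 21.55
position: [0.5228, -0.1582, 0.031]
tool_rot: [0.954, 2.992, 0.001]
ft_force: [1.6, 2.2, 1.3]
grip_width: 0.215
grip_force: 30.0
t 21.55 shift [ 0.6 -0.2  1. ] turn [ 0.1  0.  47.3]
```

```bash
python3 -m jog '[[[0,0,0,0,0,8,5],[0,0,0,0,0,16,5],[0,0,0,0,0,24,5],[0,0,0,0,0,32,5],[0,0,0,0,0,40,5],[0,0,0,0,0,47.5,5],[0,0,0,0,0,47.5,5],[0,0,0,0,0,47.5,45],[0,0,0,0,0,47.5,45],[0,0,0,0,0,47.5,45]]]'
python3 -m jog '[[[0,0,0,0,0,0,45],[0,0,-45,0,0,0,45],[0,0,-90,0,0,0,45],[0,0,-90,0,0,0,45],[0,0,-90,0,0,0,45]]]'
python3 - <<'E' 2>/dev/null
from h import *
from bench import ctrl
d=ctrl.get_image("wrist");np.savez("pics/w8.npz",**d)
for k in NAMES:
  try:
    v=nuts(d,{k:XY[k]})[k];print(k,v[0].round(4),"turn",.2865-v[1],np.round(v[2],1))
  except Exception: print(k,"-")
go(.5524,-.2613,.030,.2865-.9+np.pi)
E
```

```text
time: 22.55
position: [0.5206, -0.1595, 0.03]
tool_rot: [-2.078, -2.354, 0.003]
ft_force: [0.0, 0.8, -0.1]
grip_width: 0.409
grip_force: 0.0
time: 23.05
position: [0.5224, -0.1594, 0.1215]
tool_rot: [2.078, 2.353, 0.0]
ft_force: [-0.9, -0.2, 0.1]
grip_width: 0.521
grip_force: 0.0
near_left [ 0.4213 -0.1861] turn 0.8336337291610156 [17.9 59.3]
far_left [ 0.5229 -0.1571] turn 1.7157816177495362 [14.1 61.2]
near_right -
far_right [ 0.5504 -0.2568] turn 0.7705358146541611 [17.2 55.9]
t 23.1 shift [-105.3   18.3   90.1] turn [ -0.1  -0.  -47.8]
```

```bash
python3 -m jog '[[[-15,3,0,0,0,-8,45],[-44,8,0,0,0,-16,45],[-74,13,0,0,0,-24,45],[-96,17,0,0,0,-32,45],[-105,18,0,0,0,-40,45],[-105,18,30,0,0,-47.5,45],[-105,18,62,0,0,-47.5,45],[-105,18,80,0,0,-47.5,45],[-105,18,90,0,0,-47.5,45],[-105,18,90,0,0,-47.5,45]]]' 30
python3 -m jog '[[[0,0,0,0,0,0,45],[0,0,0,0,0,0,5],[0,0,0,0,0,0,5],[0,0,0,0,0,0,5],[0,0,0,0,0,0,5],[0,0,0,0,0,0,5]]]'
python3 - <<'E'
from h import *
go(.5524,-.2613,.030,.2865-1.73+np.pi)
E
```

```text
time: 24.1
position: [0.5506, -0.2598, 0.0276]
tool_rot: [-0.953, -2.988, -0.001]
ft_force: [-0.0, -0.7, 1.2]
grip_width: 0.516
grip_force: 0.0
time: 24.7
position: [0.5526, -0.2615, 0.031]
tool_rot: [0.956, 2.992, -0.002]
ft_force: [-1.2, -1.2, 3.3]
grip_width: 0.22
grip_force: 30.0
t 24.7 shift [0.3 0.1 1. ] turn [-0.   0.1 47.3]
```

```bash
python3 -m jog '[[[0,0,0,0,0,8,5],[0,0,0,0,0,16,5],[0,0,0,0,0,24,5],[0,0,0,0,0,32,5],[0,0,0,0,0,40,5],[0,0,0,0,0,47.5,5],[0,0,0,0,0,47.5,5],[0,0,0,0,0,47.5,45],[0,0,0,0,0,47.5,45],[0,0,0,0,0,47.5,45]]]'
python3 -m jog '[[[0,0,0,0,0,0,45],[0,0,-45,0,0,0,45],[0,0,-90,0,0,0,45],[0,0,-90,0,0,0,45],[0,0,-90,0,0,0,45]]]'
python3 - <<'E' 2>/dev/null
from h import *
from bench import ctrl
d=ctrl.get_image("wrist");np.savez("pics/w9.npz",**d)
for k in NAMES:
  try:
    v=nuts(d,{k:XY[k]})[k];print(k,v[0].round(4),"turn",.2865-v[1],np.round(v[2],1))
  except Exception: print(k,"-")
go(.4200,-.188,.030,.2865-.9+np.pi)
E
```

```text
time: 25.7
position: [0.5522, -0.2602, 0.03]
tool_rot: [-2.077, -2.355, 0.0]
ft_force: [-0.1, 0.0, -0.2]
grip_width: 0.415
grip_force: 0.0
time: 26.2
position: [0.5535, -0.261, 0.1218]
tool_rot: [2.078, 2.353, 0.001]
ft_force: [-0.5, -0.0, -0.0]
grip_width: 0.514
grip_force: 0.0
near_left [ 0.4219 -0.1885] turn 0.8804416422833017 [16.2 61.7]
far_left [ 0.5235 -0.1587] turn 1.714557818909059 [14.1 59.8]
near_right [ 0.4505 -0.282 ] turn nan [16.3 44.5]
far_right [ 0.5532 -0.2606] turn 1.7074804985981187 [14.2 61.6]
t 26.25 shift [  88.4 -122.3   90.2] turn [ -0.   -0.  -47.7]
```

```bash
python3 -m jog '[[[12,-17,0,0,0,-8,45],[34,-48,0,0,0,-16,45],[60,-83,0,0,0,-24,45],[80,-111,0,0,0,-32,45],[88,-122,0,0,0,-40,45],[88,-122,30,0,0,-47.5,45],[88,-122,62,0,0,-47.5,45],[88,-122,80,0,0,-47.5,45],[88,-122,90,0,0,-47.5,45],[88,-122,90,0,0,-47.5,45]]]' 30
python3 -m jog '[[[0,0,0,0,0,0,45],[0,0,0,0,0,0,5],[0,0,0,0,0,0,5],[0,0,0,0,0,0,5],[0,0,0,0,0,0,5],[0,0,0,0,0,0,5]]]'
python3 - <<'E'
from h import *
go(.42,-.188,.030,.2865-1.73+np.pi)
E
```

```text
time: 27.25
position: [0.4188, -0.1875, 0.0282]
tool_rot: [-0.954, -2.988, -0.001]
ft_force: [-0.8, -0.1, 0.3]
grip_width: 0.52
grip_force: 0.0
time: 27.85
position: [0.4206, -0.1895, 0.0309]
tool_rot: [0.956, 2.992, -0.002]
ft_force: [-1.7, -2.3, 2.5]
grip_width: 0.22
grip_force: 30.0
t 27.85 shift [1.3 0.9 0.9] turn [-0.1  0.1 47.3]
```

```bash
python3 -m jog '[[[0,0,0,0,0,8,5],[0,0,0,0,0,16,5],[0,0,0,0,0,24,5],[0,0,0,0,0,32,5],[0,0,0,0,0,40,5],[0,0,0,0,0,47.5,5],[0,0,0,0,0,47.5,5],[0,0,0,0,0,47.5,45],[0,0,0,0,0,47.5,45],[0,0,0,0,0,47.5,45]]]'
python3 -m jog '[[[0,0,0,0,0,0,45],[0,0,-40,0,0,0,45],[0,0,-85,0,0,0,45],[0,0,-125,0,0,0,45],[-30,0,-150,0,0,0,45],[-70,0,-150,0,0,0,45],[-115,0,-150,0,0,0,45],[-160,0,-150,0,0,0,45],[-205,0,-150,0,0,0,45],[-250,0,-150,0,0,0,45]]]'
python3 -m jog '[[[-40,0,0,0,0,0,45],[-80,0,0,0,0,0,45],[-110,0,0,0,0,0,45],[-120,0,0,0,0,0,45],[-120,0,0,0,0,0,45]]]'
python3 - <<'E' 2>/dev/null
from h import *
from bench import ctrl
d=ctrl.get_image("top");cv2.imwrite("pics/t9.png",d["image"][:,:,::-1])
for k in NAMES:
  try:
    v=nuts(d,{k:XY[k]})[k];print(k,v[0].round(4),"turn",.2865-v[1],np.round(v[2],1))
  except Exception: print(k,"-")
E
```

```text
time: 28.85
position: [0.4212, -0.1877, 0.0303]
tool_rot: [-2.078, -2.356, -0.002]
ft_force: [-0.5, -0.1, 0.6]
grip_width: 0.408
grip_force: 0.0
time: 29.85
position: [0.4522, -0.4379, 0.1802]
tool_rot: [2.078, 2.356, 0.001]
ft_force: [0.6, -1.0, 0.4]
grip_width: 0.519
grip_force: 0.0
time: 30.35
position: [0.4661, -0.5562, 0.1791]
tool_rot: [-2.08, -2.352, -0.001]
ft_force: [0.4, 0.3, 0.1]
grip_width: 0.517
grip_force: 0.0
near_left [ 0.42   -0.1891] turn 1.700846408226605 [14.2 58.6]
far_left [ 0.5226 -0.1584] turn 1.7119770405418684 [15.6 60.1]
near_right [ 0.4498 -0.2915] turn 1.7329060253064195 [13.1 60.7]
far_right [ 0.5528 -0.2619] turn 1.6973794720572835 [15.7 60.6]
```

View pics/t9.png

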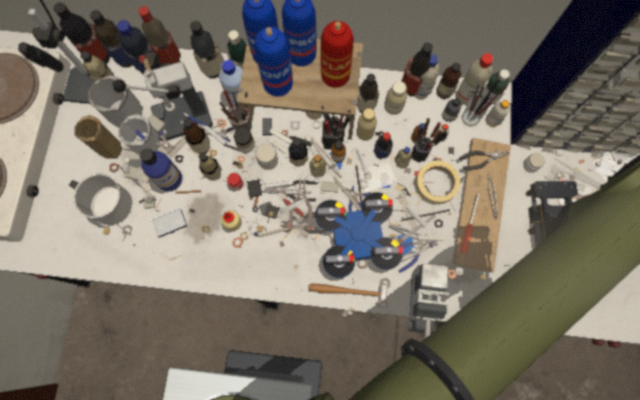

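All four red ends now stand at green, with turns of about 1.70 to 1.73. The hammer (350,290), tape (438,180), jar (235,181) and bottle (231,220) have not moved, and the arm is clear.

```bash
python3 -c "
from bench import ctrl
print(ctrl.close_job())"
```

```text
the job is handed in; nothing more can be done
None
```

The job is handed in: all four nuts were turned crosswise to yellow (about 0.89 rad), then crosswise to green (1.70–1.73 rad, just short of the 1.8 stop), with the bottle, jar, hammer and tape not moved and the arm clear at about 30 s.

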